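# Clear the burst-pot shards off a kiln shelf with the rub brick

## Robot

A 7-joint arm with a two-finger parallel gripper is mounted at the origin on the work surface. World frame = base frame: x ahead of the robot, y to its left, z up, the work surface at z = 0. Lengths are in m, angles in rad, forces in N, time in s.
With the tool pointing down it reaches from about 0.4 to 0.9 m from the base axis. Payload 5.6 kg.
Tool frame: the origin (TCP) lies midway between the tips of the shut fingers; the grasp point (between the pads) lies 19 mm behind it; z points along the fingers, y is the line along which they close (so a half turn about z gives the same grasp; the last joint's range is limited). The gripper opens to 92 mm and grips with 3 to 60 N. Pads are 20 mm wide; open, the fingers measure 128 mm over their backs; the gripper's body (75 mm by 189 mm) begins 69 mm behind the grasp point.
Start: joints at [1.225, 0.468, -0.012, 1.603, 0.006, 1.071, -0.056], TCP at [0.194, -0.62, 0.215] pointing down, gripper open.
Joint ranges: [-2.53, 2.53], [-0.31, 2.02], [-1.57, 1.55], [0.28, 2.44], [-1.29, 4.43], [0.15, 1.84], [-2.92, 2.92]. Speed limits (rad/s): [2.57, 2.57, 3.14, 3.14, 3.14, 3.14, 3.14].

## Interface

Orientations are given as [roll, pitch, yaw] about the fixed x, y, z axes, in that order (R = Rz(yaw) Ry(pitch) Rx(roll)).
In Python, from bench import bot gives the robot as it stands.
- The arm moves only by the shell command python3 -m crank 'ROWS' [FORCE]. ROWS is text: rows parted by semicolons, each of 5 numbers parted by spaces: the closure in counts, from 0 (fully open) to 255 (shut), then the shift along the tool's x, y, z in mm, then the turn about the tool's z in degrees. In form: jaw dx dy dz twist; .... A call has 1 to 5 rows; each row is the pose to reach, as a shift and turn from the pose commanded when the call began, along the tool's axes at that moment; what a row does not reach only later rows make up. A row lasts 1/8 s, in which the tool goes at most 62.5 mm and 10.7 degrees, less where a joint would pass 70% of its speed; a pose out of reach is approached as far as the arm can. A call with a gripper value outside its range is refused whole. The fingers move at their own pace and stop on an object; FORCE is the grip in N (left out, the last holds). Time passes only in rows, so rows that repeat a pose let the fingers close. It gives the time, the measured TCP pose, the force, the opening and the grip force at its end, in the units of the state.
- bot.get_state(): the state, without advancing time (a new reading comes with each control period).
- bot.capture(name): name is "side" or "top" or "wrist"; returns the picture (480x640x3 uint8, blue, green, red); there is no depth.
- bot.camera_info(name): a dict with "K" (3x3 intrinsics, pixels), "rvec" (rotation vector, rad) and "tvec" (3), from world to camera coordinates, as OpenCV has them. Camera axes: x right, y down, z forward; pixel columns grow to the right and rows downward; lengths in m; the calibration is good to about 2 mm. A picture is of the moment at which its call begins: read the wrist's pose just before it. camera_info takes no time and is no camera call; for the wrist camera it gives the pose at the moment of the call.
- bot.finish_job(): hands the job in; it is judged then, once.
The state is a dict: "time_s": time; "joints": joint angles; "joint_velocities": joint speeds; "joint_efforts": joint torques, N m; "ee_pos": TCP position; "ee_rot": TCP orientation; "wrist_force": force on the tool from outside, world axes, zero at the start; "ft_torque": the same for the moment, N m; "opening": opening from 0.0 (shut) to 1.0 (fully open); "grip_force": force on a finger pad.
Only numpy, scipy, OpenCV 4.12 (cv2) and the standard library are available. Lean on these libraries where they do the work, as an engineer would, in place of code of your own. Each camera call takes 0.05 s, during which the arm holds its last target. There are 200 camera calls.

## Task

A pot has burst in the kiln: take the rub brick by its grip from the board, set it down on the kiln shelf and push all five loose shards with it over the shelf's edge into the scrap tray, none left on the shelf or on the bench. The shards are razor sharp, so never touch them with the hand itself. Then set the rub brick back flat on its board without dropping it, and leave the bowl, mug, spray bottle and kiln prop alone.

Things in the scene. Friction and masses are not known exactly. Their poses are not given: they have to be found in the camera images.
- shelf_top (a point): centre of the top face of the kiln shelf: a flat, rimless fireclay slab 280 (its x) x 320 (its y) x 18 mm thick, whitewashed, standing fixed on three square props, top face 88 mm above the bench, z up. The scrap tray is tucked 20 mm under one of its two y edges (either the +y or the -y edge); the board lies on the bench along the opposite y edge.
- scrap_tray: open grey plastic scrap tray, 320 (x) x 220 (y) x 60 mm high, walls and floor 4 mm, fixed on the bench, axes parallel to the shelf's. Origin: centre of its underside; it lies 250 mm from the shelf's centre in the shelf's +y or -y direction, its rim 10 mm below the underside of the shelf.
- ware_board: bare wooden board, 300 (x) x 180 (y) x 18 mm thick, fixed flat on the bench, axes parallel to the shelf's, 250 mm from the shelf's centre on the side away from the tray. Origin: centre of its underside.
- rub_brick: kiln-shelf rub brick: a dark grey fluted abrasive brick 180 (x) x 50 (y) x 25 mm high with a wooden grip along the middle of its top, 130 (x) x 26 (y) mm, from 25 to 70 mm above the underside; about 0.65 kg. It starts standing flat on the board, length roughly along the board's. Origin: centre of its underside; x along its length, z up.
- shard1: loose shard of a burst pot, a bent piece of pot wall, 58 x 44 mm, 9 to 13 mm high as it lies on the kiln shelf, about 30 g; no point of it is farther than 35 mm from its centre. Origin: middle of its underside; yaw is arbitrary.
- shard2: loose shard of a burst pot, a bent piece of pot wall, 52 x 44 mm, 9 to 13 mm high as it lies on the kiln shelf, about 30 g; no point of it is farther than 35 mm from its centre. Origin: middle of its underside; yaw is arbitrary.
- shard3: loose shard of a burst pot, a flat piece of pot floor, 63 x 45 mm, 9 to 13 mm high as it lies on the kiln shelf, about 30 g; no point of it is farther than 35 mm from its centre. Origin: middle of its underside; yaw is arbitrary.
- shard4: loose shard of a burst pot, a bent piece of pot wall, 62 x 34 mm, 9 to 13 mm high as it lies on the kiln shelf, about 30 g; no point of it is farther than 35 mm from its centre. Origin: middle of its underside; yaw is arbitrary.
- shard5: loose shard of a burst pot, a flat piece of pot floor, 57 x 45 mm, 9 to 13 mm high as it lies on the kiln shelf, about 30 g; no point of it is farther than 35 mm from its centre. Origin: middle of its underside; yaw is arbitrary.
- bowl: fired clay bowl, 130 mm across, 60 mm high, standing on the bench to the right; origin: centre of its underside. To be left alone.
- mug: clay mug, 80 mm across, 90 mm high, on the bench to the left; origin: centre of its underside. To be left alone.
- spray_bottle: spray bottle, 72 mm across, 215 mm high, on the bench to the right; origin: centre of its underside. To be left alone.
- kiln_prop: square kiln prop standing on end, 38 x 38 x 140 mm, on the bench to the left; origin: centre of its underside. To be left alone.
Things that resemble listed ones, but are neither listed nor needed, are in the scene too. Leave any green or pink look-alike of the rub_brick alone.

How it is judged:
By the outcome, as a careful person would: the job done as asked, in the order asked, and still so for the second after the job is handed in, with the robot touching nothing.
It also fails if it takes over 61 s, if anything falls off the work surface, if the arm or the gripper's body presses on something with over 40 N, if the wrist force passes 120 N, or if a joint passes its speed limit or range.

## Working session

There is one attempt and no reset: what is moved stays moved. The work goes in short steps, Python scripts to look and compute and a shell command to move; the robot and the scene stay as the last step left them, time stands still between calls to the robot, and variables do not carry over. Pictures are saved under pics/ and viewed, at most 10 in all, crops included, and the job is handed in when it is done.

```bash
mkdir -p pics; ls
python3 - <<'E'
from bench import bot
import cv2,numpy as np
for n in("top","side"):
    cv2.imwrite(f"pics/{n}0.png",bot.capture(n)); print(n,bot.camera_info(n))
print(bot.get_state())
E
```

```text
pics
top {'K': array([[447.08560613,   0.        , 327.20694801],
       [  0.        , 447.08560613, 239.79625255],
       [  0.        ,   0.        ,   1.        ]]), 'rvec': array([ 2.14466429, -2.11127428,  0.16290445]), 'tvec': array([-0.00405745,  0.50656815,  1.13415748])}
side {'K': array([[449.40203173,   0.        , 320.47690635],
       [  0.        , 449.40203173, 243.76334083],
       [  0.        ,   0.        ,   1.        ]]), 'rvec': array([ 0.20628278, -2.79033743,  1.33035728]), 'tvec': array([0.51395932, 0.13523035, 1.1628275 ])}
{'time_s': 0.1, 'joints': array([ 1.22501963,  0.4682715 , -0.01162671,  1.60349814,  0.00600486,
        1.07141344, -0.05625994]), 'joint_velocities': array([-0.00050476, -0.00392753, -0.00055452, -0.00081359, -0.00064371,
       -0.00058579,  0.00048475]), 'joint_efforts': array([ 3.94340509e-05, -5.21642947e+01, -1.30103080e-02, -2.44364744e+01,
       -5.68076188e-02,  1.40684631e-02,  5.00118688e-05]), 'ee_pos': array([ 0.19360763, -0.61995972,  0.21376087]), 'ee_rot': array([-3.14004054e+00,  1.06935003e-04,  3.02775866e-01]), 'wrist_force': array([0.55770127, 0.25588265, 0.06477247]), 'ft_torque': array([-0.02356437,  0.03386725, -0.02885128]), 'grip_force': 0.0, 'opening': 1.002230723315986}
```

View pics/top0.png

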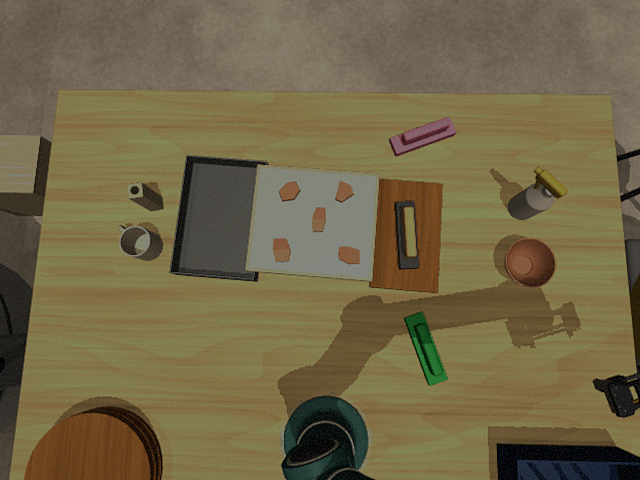

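View pics/side0.png

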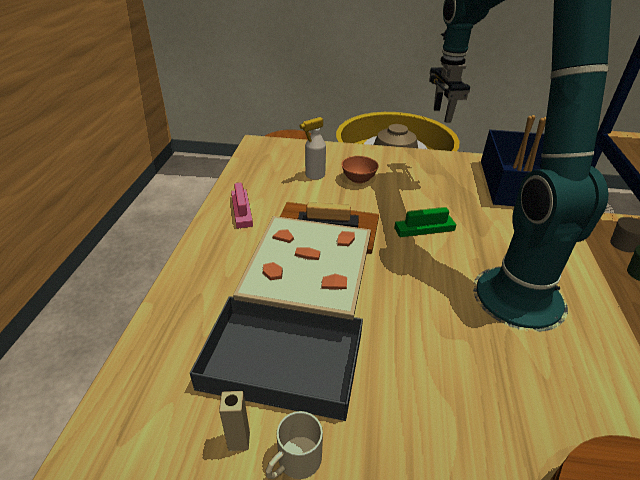

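Top view: the shelf is at about (313,222), with the tray to its left (+y) and the board to its right. Candidates for the rub brick are a dark brick with a wooden grip on the board at (407,234), a pink one at (422,136) and a green one at (426,348). I choose the dark one on the board, and will check it in a close crop. The five shards are at (289,190), (344,191), (319,219), (282,250) and (349,255).

```bash
cat > h.py <<'E'
import cv2,numpy as np
from bench import bot
def ray(n,uv,z,ci=None):
    c=ci or bot.camera_info(n); R=cv2.Rodrigues(c["rvec"])[0]; t=c["tvec"].ravel()
    p=cv2.undistortPoints(np.float32(uv).reshape(-1,1,2),c["K"],None).reshape(-1,2)
    d=np.c_[p,np.ones(len(p))]@R; o=-R.T@t
    return o+d*((z-o[2])/d[:,2])[:,None]
def blobs(m,amin):
    cs,_=cv2.findContours(m.astype(np.uint8),cv2.RETR_EXTERNAL,cv2.CHAIN_APPROX_NONE)
    return [c for c in cs if cv2.contourArea(c)>amin]
E
python3 - <<'E'
from h import *
np.set_printoptions(precision=4,suppress=True)
im=cv2.imread("pics/top0.png"); hsv=cv2.cvtColor(im,cv2.COLOR_BGR2HSV); H,S,V=[hsv[...,i].astype(int) for i in range(3)]
roi=np.zeros(H.shape,bool); roi[150:300,240:450]=1
m=roi&(S<50)&(V>140); m[:,385:]=0
m=cv2.morphologyEx(m.astype(np.uint8),cv2.MORPH_CLOSE,np.ones((25,25)))
c=max(blobs(m,3000),key=cv2.contourArea); b=cv2.boxPoints(cv2.minAreaRect(c)); P=ray("top",b,.088)
print("shelf",b,P,P.mean(0),np.linalg.norm(P[1]-P[0]),np.linalg.norm(P[2]-P[1]))
m=roi&((H<12)|(H>172))&(S>70)&(V>90); m[:,372:]=0
for c in blobs(m,80): 
    r=cv2.minAreaRect(c); P=ray("top",[r[0]],.095); print("shard",r,P)
g=np.zeros(H.shape,bool); g[190:280,390:425]=1
for nm,m,z in(("grip",g&(H>=18)&(H<30)&(V>130),.088),("dark",g&(V<80)&(S<120),.043)):
    for c in blobs(m,60):
        r=cv2.minAreaRect(c); P=ray("top",cv2.boxPoints(r),z); print(nm,r,P[:,:2].tolist(),P.mean(0),np.linalg.norm(P[1]-P[0]),np.linalg.norm(P[2]-P[1]))
cr=im[140:310,230:450]; cv2.imwrite("pics/crop0.png",cv2.resize(cr,None,fx=3.5,fy=3.5,interpolation=cv2.INTER_CUBIC))
print(hsv[234,410],hsv[234,402])
s=bot.get_state(); print(s["ee_pos"],s["ee_rot"])
E
```

```text
Traceback (most recent call last):
ValueError: max() iterable argument is empty
```

Run:
```python
from h import *
np.set_printoptions(precision=4,suppress=True)
im=cv2.imread("pics/top0.png"); hsv=cv2.cvtColor(im,cv2.COLOR_BGR2HSV); H,S,V=[hsv[...,i].astype(int) for i in range(3)]
print([(p,hsv[p[1],p[0]].tolist()) for p in((270,220),(350,220),(300,270),(410,234),(402,234),(289,190),(319,219),(390,190),(320,285),(220,220))])
roi=np.zeros(H.shape,bool); roi[150:300,240:450]=1
m=roi&(S<75)&(V>115); m[:,385:]=0
m=cv2.morphologyEx(m.astype(np.uint8),cv2.MORPH_CLOSE,np.ones((25,25)))
for c in blobs(m,3000):
    b=cv2.boxPoints(cv2.minAreaRect(c)); P=ray("top",b,.088)
    print("shelf",b,P,P.mean(0),np.linalg.norm(P[1]-P[0]),np.linalg.norm(P[2]-P[1]))
m=roi&((H<12)|(H>172))&(S>70)&(V>90); m[:,372:]=0
for c in blobs(m,80): 
    r=cv2.minAreaRect(c); P=ray("top",[r[0]],.095); print("shard",r,P)
g=np.zeros(H.shape,bool); g[190:280,390:425]=1
for nm,m,z in(("grip",g&(H>=18)&(H<30)&(V>130),.088),("dark",g&(V<80)&(S<120),.043)):
    for c in blobs(m,60):
        r=cv2.minAreaRect(c); P=ray("top",cv2.boxPoints(r),z); print(nm,r,P[:,:2].tolist(),P.mean(0),np.linalg.norm(P[1]-P[0]),np.linalg.norm(P[2]-P[1]))
cr=im[140:310,230:450]; cv2.imwrite("pics/crop0.png",cv2.resize(cr,None,fx=3.5,fy=3.5,interpolation=cv2.INTER_CUBIC))
```

```text
[((270, 220), [38, 23, 135]), ((350, 220), [27, 20, 130]), ((300, 270), [53, 8, 135]), ((410, 234), [28, 105, 133]), ((402, 234), [6, 69, 37]), ((289, 190), [13, 138, 135]), ((319, 219), [15, 129, 128]), ((390, 190), [14, 178, 106]), ((320, 285), [28, 105, 129]), ((220, 220), [13, 23, 77])]
shelf [[245.4183 270.4979]
 [253.7069 163.6669]
 [379.9556 173.4621]
 [371.6669 280.2931]] [[ 0.4179  0.2067  0.088 ]
 [ 0.6974  0.1982  0.088 ]
 [ 0.675  -0.1304  0.088 ]
 [ 0.3984 -0.1091  0.088 ]] [0.5472 0.0414 0.088 ] 0.27961172200984435 0.32945110422626367
grip ((409.781005859375, 231.21463012695312), (48.15975570678711, 8.181838035583496), 86.18592071533203) [[0.5854743058964573, -0.19173220501845822], [0.5871856189673058, -0.21254648038669258], [0.4635530554218408, -0.21873164116547536], [0.4618691479885709, -0.19829306504600117]] [ 0.5245 -0.2053  0.088 ] 0.020884507452442927 0.12378718424248465
dark ((406.6775817871094, 234.5189666748047), (67.9413833618164, 19.965486526489258), 86.633544921875) [[0.6133376415634681, -0.17418272454493103], [0.617265867917761, -0.22718473680518247], [0.4361057995388024, -0.23467777575818602], [0.4322541934258184, -0.18301915419872877]] [ 0.5247 -0.2048  0.043 ] 0.05314738249365067 0.18131496355188162
```

View pics/crop0.png

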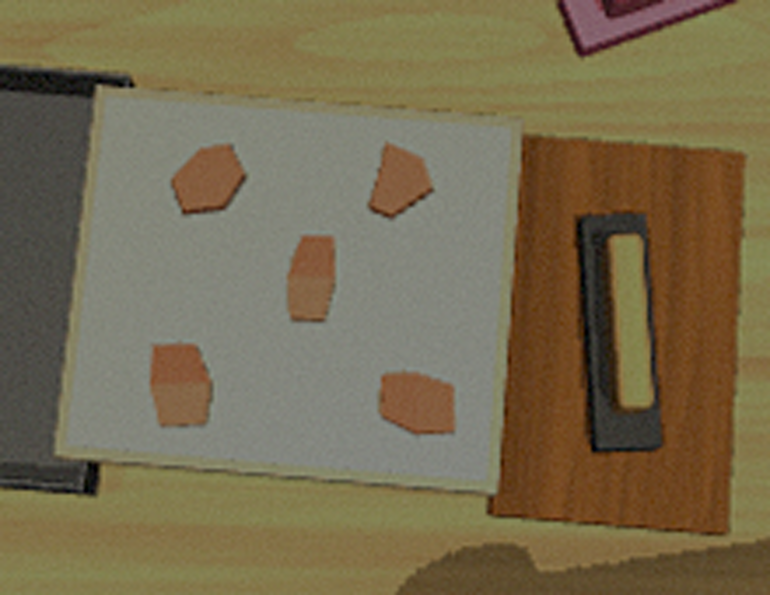

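The crop confirms it: dark grey fluted body with a wooden grip at about crop (625,330), lying on the board. Next I measure the shelf corners and the shards.

```bash
cat > shards.py <<'E'
from h import *
np.set_printoptions(precision=4,suppress=True)
def shelf(n="top"):
    # crop corners -> full px, measured from the crop picture (x,y)
    px=np.float32([[100,88],[520,118],[497,493],[58,455]])/3.5+[230,140]
    return ray("top",px-0.35,.088)
SC=np.array([0.547,0.0414]);
if __name__=="__main__":
    P=shelf()[:,:2]; print("corners",P,"c",P.mean(0),"edges",[np.linalg.norm(P[i]-P[i-1]) for i in range(4)])
    ex=(P[0]-P[3]+P[1]-P[2]); yaw=np.arctan2(ex[1],ex[0]); ey=(P[0]-P[1]+P[3]-P[2]); print("yaw x",np.degrees(yaw),"yaw y",np.degrees(np.arctan2(-ey[0],ey[1])))
    im=cv2.imread("pics/top0.png"); hsv=cv2.cvtColor(im,cv2.COLOR_BGR2HSV); H,S,V=[hsv[...,i].astype(int) for i in range(3)]
    m=(H>5)&(H<20)&(S>70)&(V>80); k=np.zeros_like(m); k[168:278,255:370]=1
    yw=np.radians(-4); R=np.array([[np.cos(yw),np.sin(yw)],[-np.sin(yw),np.cos(yw)]])
    for c in blobs(m&k,60):
        q=(ray("top",c,.096)[:,:2]-P.mean(0))@R.T*1000; print("px",c.mean((0,1)),"shelf-frame x",q[:,0].min().round(),q[:,0].max().round(),"y",q[:,1].min().round(),q[:,1].max().round())
E
python3 shards.py
```

```text
corners [[ 0.6945  0.1863]
 [ 0.6752 -0.126 ]
 [ 0.3979 -0.109 ]
 [ 0.4201  0.2048]] c [0.5469 0.039 ] edges [np.float64(0.27502897942281107), np.float64(0.3128728935326817), np.float64(0.2778494617544713), np.float64(0.31464228749297846)]
yaw x -3.6728588574571006 yaw y -3.7926531540316115
px [349.0794 254.5397] shelf-frame x -101.0 -58.0 y -123.0 -69.0
px [280.7353 249.4559] shelf-frame x -111.0 -51.0 y 51.0 96.0
px [318.7031 219.    ] shelf-frame x -27.0 37.0 y -29.0 4.0
px [343.463  191.1296] shelf-frame x 56.0 109.0 y -95.0 -50.0
px [289.1296 190.7778] shelf-frame x 46.0 99.0 y 44.0 95.0
```

```bash
python3 -m crank '0 44 -30 0 0; 0 88 -60 0 0; 0 132 -90 0 0; 0 176 -120 0 0; 0 220 -150 0 0' && python3 -m crank '0 44 -30 0 3; 0 88 -60 0 6; 0 132 -89 0 9; 0 176 -118 0 12; 0 220 -147 0 14.5' && python3 -m crank '0 0 0 0 0; 0 0 0 0 0'
python3 - <<'E'
from h import *
ci=bot.camera_info("wrist"); im=bot.capture("wrist"); cv2.imwrite("pics/w1.png",im); print(ci, bot.get_state()["ee_rot"])
E
```

```text
time_s: 0.72
ee_pos: [0.3598, -0.4101, 0.2144]
ee_rot: [-3.141, 0.0, 0.303]
wrist_force: [0.2, -0.2, -0.5]
opening: 1.002
grip_force: 0.0
time_s: 1.35
ee_pos: [0.5259, -0.2044, 0.2143]
ee_rot: [-3.142, 0.0, 0.048]
wrist_force: [1.0, -1.4, -0.3]
opening: 1.001
grip_force: 0.0
time_s: 1.6
ee_pos: [0.5246, -0.2063, 0.2141]
ee_rot: [3.141, 0.001, 0.05]
wrist_force: [-0.4, -0.7, 0.7]
opening: 0.998
grip_force: 0.0
{'K': array([[425.57893728,   0.        , 315.94748862],
       [  0.        , 425.57893728, 238.56920512],
       [  0.        ,   0.        ,   1.        ]]), 'rvec': array([-2.12720834,  2.02396896,  0.2722531 ]), 'tvec': array([-0.23103994,  0.46610156,  0.52455062])} [3.14118427e+00 1.20022449e-03 4.81450148e-02]
```

View pics/w1.png

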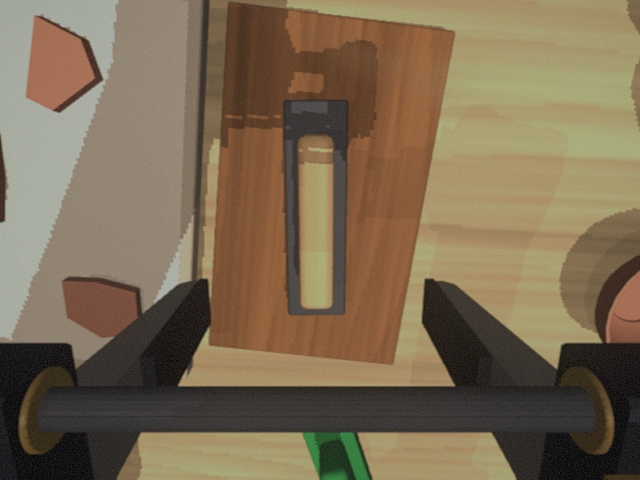

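The wrist view shows the grip at about (298–335, 135–310), between the fingers, with the brick body corners near (285,100), (348,100), (345,313) and (289,315).

Run:
```python
from h import *
np.set_printoptions(precision=4,suppress=True)
im=cv2.imread("pics/w1.png"); hsv=cv2.cvtColor(im,cv2.COLOR_BGR2HSV); H,S,V=[hsv[...,i].astype(int) for i in range(3)]
k=np.zeros(H.shape,bool); k[90:325,275:360]=1
for nm,m,z in(("grip",k&(H>=17)&(H<32)&(V>110)&(S<170),.088),):
    c=max(blobs(m,500),key=cv2.contourArea); r=cv2.minAreaRect(c); P=ray("wrist",cv2.boxPoints(r),z); print(nm,r,P,P.mean(0),np.linalg.norm(P[1]-P[0]),np.linalg.norm(P[2]-P[1]))
P=ray("wrist",[[284,112],[348,112],[345,313],[289,315]],.043); print(P,P.mean(0),"yaw",[np.degrees(np.arctan2(*(P[a]-P[b])[[1,0]])) for a,b in((0,3),(1,2))])
s=bot.get_state(); print(s["ee_pos"],s["ee_rot"])
```

```text
grip ((316.0, 234.5), (147.0, 30.0), 90.0) [[ 0.5723 -0.1935  0.088 ]
 [ 0.5733 -0.214   0.088 ]
 [ 0.4643 -0.2203  0.088 ]
 [ 0.4632 -0.1978  0.088 ]] [ 0.5183 -0.2064  0.088 ] 0.02053774466131541 0.10919901008445838
[[ 0.6048 -0.1777  0.043 ]
 [ 0.6071 -0.2267  0.043 ]
 [ 0.4397 -0.2354  0.043 ]
 [ 0.4355 -0.1868  0.043 ]] [ 0.5218 -0.2067  0.043 ] yaw [np.float64(3.0907045246883214), np.float64(2.998509343306054)]
[ 0.5243 -0.207   0.2142] [3.1412 0.0012 0.0481]
```

```bash
python3 -m crank '0 0 0 40 0; 0 0 0 80 0; 0 0 0 120 0; 0 0 0 145 0; 0 0 0 155 0' && python3 -m crank '0 0 0 5 0; 0 0 0 10 0; 0 0 0 10 0; 255 0 0 10 0; 255 0 0 10 0' 45 && python3 -m crank '255 0 0 0 0; 255 0 0 0 0; 255 0 0 0 0; 255 0 0 0 0; 255 0 0 0 0'
```

```text
time_s: 2.28
ee_pos: [0.5234, -0.2072, 0.0581]
ee_rot: [-3.141, 0.003, 0.047]
wrist_force: [0.7, 0.7, 0.8]
opening: 1.0
grip_force: 0.0
time_s: 2.9
ee_pos: [0.5255, -0.2058, 0.05]
ee_rot: [3.141, -0.001, 0.05]
wrist_force: [-0.0, 0.2, 0.2]
opening: 0.806
grip_force: 0.0
time_s: 3.52
ee_pos: [0.5253, -0.206, 0.0495]
ee_rot: [3.141, -0.0, 0.05]
wrist_force: [0.3, 0.1, 1.3]
opening: 0.283
grip_force: 45.0
```

```bash
python3 -m crank '255 0 0 -20 0; 255 0 0 -50 0; 255 0 0 -80 0; 255 0 0 -110 0; 255 0 0 -110 0' && python3 -m crank '255 17 -26 0 1.5; 255 34 -53 0 3.2; 255 51 -80 0 5; 255 69 -107 0 6.6; 255 69 -107 0 6.6' && python3 -m crank '255 0 0 10 0; 255 0 0 20 0; 255 0 0 30 0; 255 0 0 33 0; 255 0 0 33 0' && python3 -m crank '255 0 0 3 0; 255 0 0 6 0; 255 0 0 6 0'
```

```text
time_s: 4.15
ee_pos: [0.5261, -0.2061, 0.1606]
ee_rot: [3.14, -0.003, 0.05]
wrist_force: [0.3, -0.2, -6.7]
opening: 0.279
grip_force: 45.0
time_s: 4.78
ee_pos: [0.5885, -0.0913, 0.1569]
ee_rot: [-3.139, 0.003, -0.06]
wrist_force: [-0.9, -0.1, -5.3]
opening: 0.281
grip_force: 45.0
time_s: 5.4
ee_pos: [0.5887, -0.0957, 0.1263]
ee_rot: [-3.142, 0.0, -0.066]
wrist_force: [-0.1, -0.2, -6.1]
opening: 0.279
grip_force: 45.0
time_s: 5.78
ee_pos: [0.5886, -0.0955, 0.1204]
ee_rot: [3.142, 0.0, -0.066]
wrist_force: [0.1, 0.2, -5.9]
opening: 0.283
grip_force: 45.0
```

```bash
python3 -m crank '255 0 0 1 0; 255 0 0 1 0; 255 0 0 1 0' |grep -E "pos|wrist"; python3 -m crank '255 0 0 0.5 0; 255 0 0 0.5 0; 255 0 0 0.5 0'|grep -E "pos|wrist"
python3 - <<'E'
from h import *
cv2.imwrite("pics/s2.png",cv2.resize(bot.capture("side")[190:330,180:400],None,fx=3.5,fy=3.5))
E
```

```text
ee_pos: [0.5889, -0.0955, 0.1196]
wrist_force: [0.1, -0.1, -5.3]
ee_pos: [0.5889, -0.0955, 0.1196]
wrist_force: [-3.1, 0.2, 0.4]
```

View pics/s2.png

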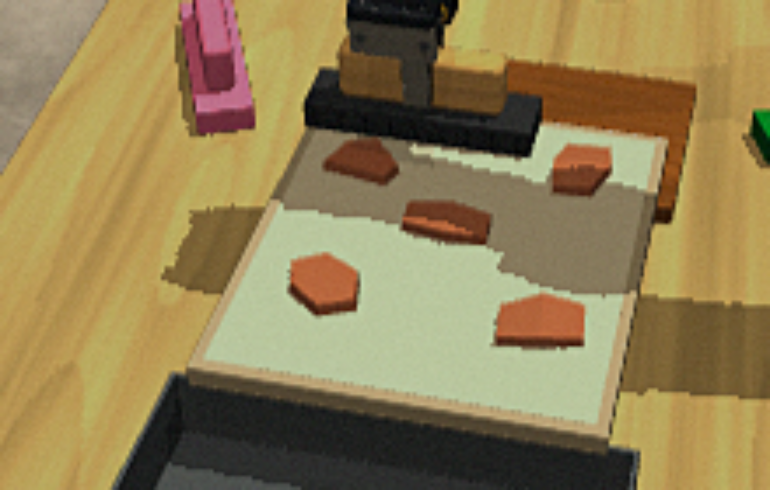

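The side crop shows the brick set flat on the shelf (crop x 305–540, row about 125). Three shards lie ahead of it and the other two are clear of the lane. Pushing the first lane.

```bash
python3 -m crank '255 0 -8 0 0; 255 0 -22 0 0; 255 0 -36 0 0; 255 0 -50 0 0; 255 0 -64 0 0' |grep -E "pos|wrist|grip"; python3 -m crank '255 0 -15 0 0; 255 0 -30 0 0; 255 0 -45 0 0; 255 0 -60 0 0; 255 0 -75 0 0'|grep -E "pos|wrist|grip"
```

```text
ee_pos: [0.5936, -0.0315, 0.1196]
wrist_force: [-1.9, -8.2, 7.6]
grip_force: 45.0
ee_pos: [0.5984, 0.0429, 0.1196]
wrist_force: [-2.2, -12.3, 10.3]
grip_force: 45.0
```

```bash
python3 -m crank '255 0 -15 0 0; 255 0 -30 0 0; 255 0 -45 0 0; 255 0 -60 0 0; 255 0 -75 0 0' |grep -E "pos|wrist|grip"; python3 -m crank '255 0 -15 0 0; 255 0 -30 0 0; 255 0 -45 0 0; 255 0 -60 0 0; 255 0 -73 0 0'|grep -E "pos|wrist|grip";  python3 - <<'E'
from h import *
cv2.imwrite("pics/s3.png",cv2.resize(bot.capture("side")[190:420,180:400],None,fx=2.6,fy=2.6))
E
```

```text
ee_pos: [0.6032, 0.1173, 0.1196]
wrist_force: [-2.6, -13.2, 13.7]
grip_force: 45.0
ee_pos: [0.6077, 0.1907, 0.1196]
wrist_force: [-0.6, -8.4, 4.3]
grip_force: 45.0
```

View pics/s3.png

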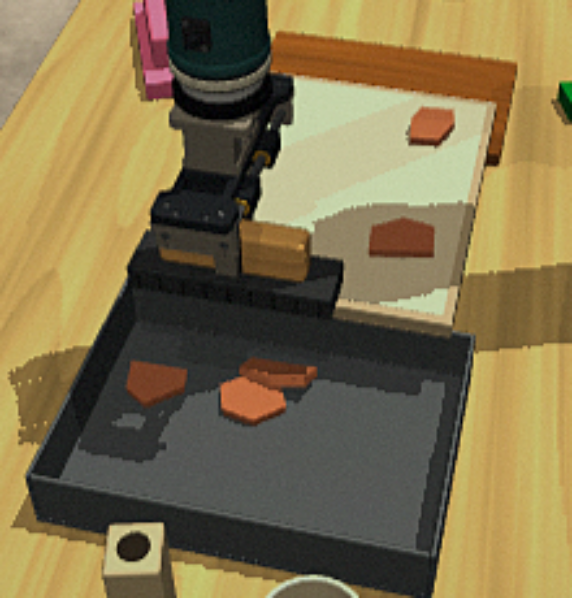

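Three shards are in the tray, at crop (155,380), (252,400) and (280,372). Two remain on the shelf, at (432,125) and (402,238), undisturbed. On to lane B.

```bash
python3 -m crank '255 0 0 -20 0; 255 0 0 -40 0; 255 -10 25 -40 0; 255 -25 75 -40 0; 255 -40 125 -40 0' |grep -E "pos|wrist|grip"; python3 -m crank '255 -15 50 0 0; 255 -30 100 0 0; 255 -45 145 0 0; 255 -60 185 0 0; 255 -60 185 0 0'|grep -E "pos|wrist|grip"; python3 -m crank '255 0 0 10 0; 255 0 0 22 0; 255 0 0 33 0; 255 0 0 38 0; 255 0 0 38 0'|grep -E "pos|wrist|grip"
python3 - <<'E'
from h import *
cv2.imwrite("pics/s4.png",cv2.resize(bot.capture("side")[190:330,180:400],None,fx=3.5,fy=3.5))
E
```

```text
ee_pos: [0.5591, 0.0681, 0.1602]
wrist_force: [1.0, -0.8, -5.7]
grip_force: 45.0
ee_pos: [0.4862, -0.1157, 0.1602]
wrist_force: [0.6, -0.4, -5.7]
grip_force: 45.0
ee_pos: [0.4875, -0.1115, 0.1206]
wrist_force: [0.2, 0.0, -5.8]
grip_force: 45.0
```

View pics/s4.png

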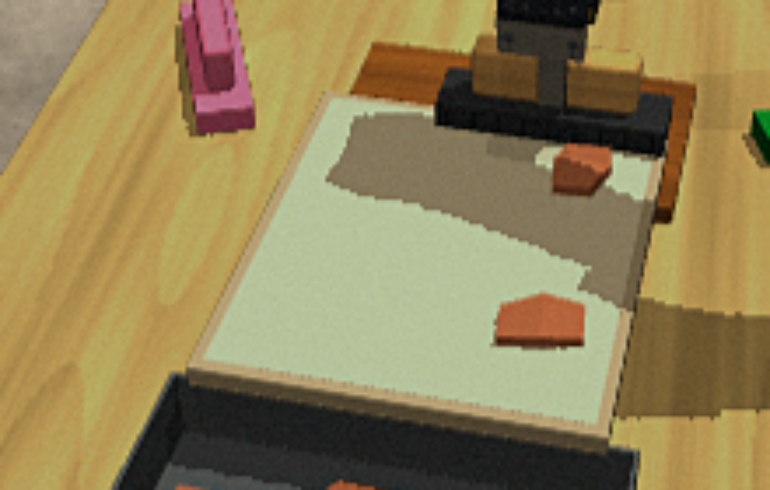

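Brick is behind both remaining shards, at (582,168) and (540,320), and not on top of either. Set it down and push.

```bash
python3 -m crank '255 0 0 1 0; 255 0 0 1.7 0; 255 0 0 1.7 0' |grep -E "pos|wrist"; python3 -m crank '255 0 -8 0 0; 255 0 -22 0 0; 255 0 -36 0 0; 255 0 -50 0 0; 255 0 -64 0 0' |grep -E "pos|wrist|grip"; python3 -m crank '255 0 -15 0 0; 255 0 -30 0 0; 255 0 -45 0 0; 255 0 -60 0 0; 255 0 -75 0 0'|grep -E "pos|wrist|grip"
```

```text
ee_pos: [0.4877, -0.112, 0.1195]
wrist_force: [-0.2, 0.1, -5.9]
ee_pos: [0.4919, -0.047, 0.1195]
wrist_force: [-0.3, -3.0, -2.7]
grip_force: 45.0
ee_pos: [0.4969, 0.0274, 0.1195]
wrist_force: [1.1, -2.0, -5.4]
grip_force: 45.0
```

```bash
python3 -m crank '255 0 -15 0.3 0; 255 0 -30 0.5 0; 255 0 -45 0.5 0; 255 0 -60 0.5 0; 255 0 -75 0.5 0' |grep -E "pos|wrist|grip"; python3 -m crank '255 0 -15 0 0; 255 0 -30 0 0; 255 0 -45 0 0; 255 0 -60 0 0; 255 0 -75 0 0' |grep -E "pos|wrist|grip"; python3 -m crank '255 0 -10 0 0; 255 0 -20 0 0; 255 0 -20 0 0'|grep -E "pos|wrist|grip";  python3 - <<'E'
from h import *
cv2.imwrite("pics/s5.png",cv2.resize(bot.capture("side")[190:420,180:400],None,fx=2.6,fy=2.6))
E
```

```text
ee_pos: [0.5021, 0.1009, 0.1196]
wrist_force: [-2.2, -13.4, 12.7]
grip_force: 45.0
ee_pos: [0.5069, 0.1756, 0.1196]
wrist_force: [0.5, -3.2, -0.4]
grip_force: 45.0
ee_pos: [0.508, 0.1975, 0.1195]
wrist_force: [-0.7, -1.8, 4.1]
grip_force: 45.0
```

View pics/s5.png

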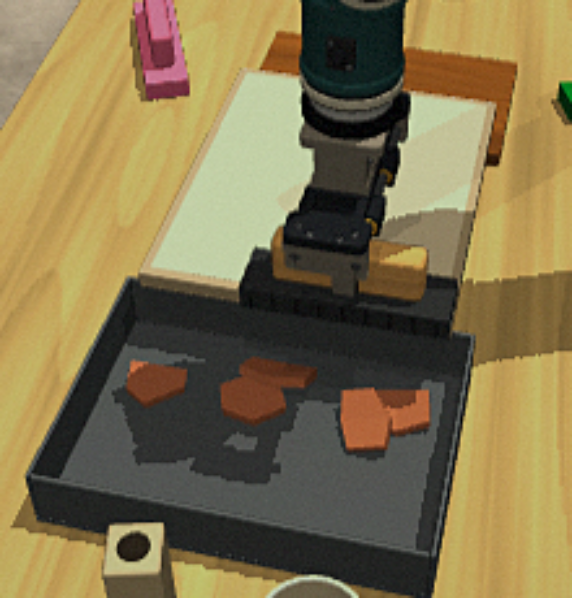

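All five shards are in the tray, at crop (155,382), (278,372), (252,400), (365,420) and (408,408). Now I take the brick back to the board.

```bash
python3 -m crank '255 0 0 -20 0; 255 0 0 -45 0; 255 3 25 -50 0; 255 8 70 -50 0; 255 14 115 -50 0' |grep -E "pos|wrist|grip"; python3 -m crank '255 7 48 0 0; 255 14 96 0 0; 255 21 144 0 0; 255 28 192 0 0; 255 33 240 0 0'|grep -E "pos|wrist|grip"; python3 -m crank '255 3 30 0 0; 255 3 48 0 0; 255 3 50 0 0; 255 3 50 25 0; 255 3 50 55 0'|grep -E "pos|wrist|grip"; python3 -m crank '255 0 0 25 0; 255 0 0 45 0; 255 0 0 58 0; 255 0 0 62 0; 255 0 0 62 0'|grep -E "pos|wrist|grip"
```

```text
ee_pos: [0.5129, 0.0811, 0.1676]
wrist_force: [0.4, -0.6, -6.7]
grip_force: 45.0
ee_pos: [0.531, -0.1607, 0.1674]
wrist_force: [0.8, -0.4, -6.7]
grip_force: 45.0
ee_pos: [0.5321, -0.2083, 0.1137]
wrist_force: [-0.1, -0.5, -5.5]
grip_force: 45.0
ee_pos: [0.5315, -0.2105, 0.0521]
wrist_force: [-0.4, -0.1, -6.2]
grip_force: 45.0
```

```bash
python3 -m crank '255 0 0 1 0; 255 0 0 2 0; 255 0 0 2 0'|grep -E "pos|wrist|grip"; python3 -m crank '255 0 0 0.5 0; 255 0 0 1 0; 255 0 0 1 0'|grep -E "pos|wrist|grip"
```

```text
ee_pos: [0.5313, -0.2111, 0.0501]
wrist_force: [0.4, -0.3, -6.6]
grip_force: 45.0
ee_pos: [0.5313, -0.2111, 0.0495]
wrist_force: [-3.2, 1.0, 2.8]
grip_force: 45.0
```

Supported by the board (+2.8 N). Release gently, retreat and check.

```bash
python3 -m crank '150 0 0 0 0; 120 0 0 0 0; 60 0 0 0 0; 0 0 0 0 0; 0 0 0 0 0' 10|grep -E "pos|wrist|open"; python3 -m crank '0 0 0 0 0; 0 0 0 0 0; 0 0 0 0 0; 0 0 0 -10 0; 0 0 0 -30 0'|grep -E "pos|wrist|open"; python3 -m crank '0 0 0 -40 0; 0 0 0 -80 0; 0 0 0 -120 0; 0 0 0 -150 0; 0 0 0 -150 0'|grep -E "time|pos|wrist|open";  python3 -m crank '0 -40 0 0 0; 0 -80 0 0 0; 0 -120 0 0 0; 0 -120 0 0 0'|grep -E "time|pos"
python3 - <<'E'
from h import *
a=bot.capture("top")[110:310,110:460]; cv2.imwrite("pics/t6.png",cv2.resize(a,None,fx=2.2,fy=2.2))
E
```

```text
ee_pos: [0.5312, -0.211, 0.0489]
wrist_force: [-0.7, 0.6, 0.2]
opening: 0.801
ee_pos: [0.5307, -0.2108, 0.079]
wrist_force: [-0.1, -0.7, 0.3]
opening: 1.002
time_s: 19.48
ee_pos: [0.5327, -0.2115, 0.2321]
wrist_force: [0.1, 0.4, -0.2]
opening: 1.0
time_s: 19.98
ee_pos: [0.4084, -0.203, 0.2281]
```

View pics/t6.png

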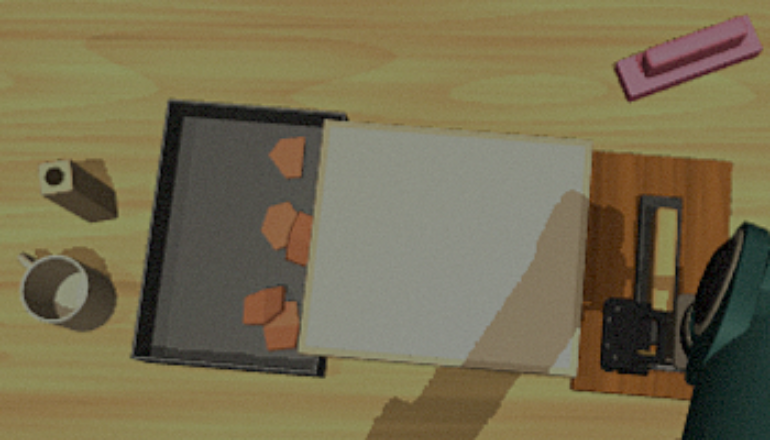

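The top view shows all five shards in the tray (crop x 243–315), a clear shelf, and the brick flat and free on its board at about (660,255). Handing in.

```bash
python3 -m crank '0 0 0 0 0; 0 0 0 0 0; 0 0 0 0 0'|grep -E "pos"; python3 -c "
from bench import bot; print(bot.finish_job())"
```

```text
ee_pos: [0.4119, -0.203, 0.2286]
the job is handed in; nothing more can be done
None
```

The job is handed in, about 20 s into the 61 s limit: all five shards are in the scrap tray, the shelf is clear, the rub brick is back flat on its board, and the bowl, mug, spray bottle and kiln prop were left alone.

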